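Put the stone chisels away under the blade guard

TASK

Put all the stone chisels away in the tool tray: free the tray's cam lever and slide the blade guard fully open, then pull every chisel out of the steel holder, and take the one lying on the bench, and lay each flat in a slot of its own with its cutting end towards the guard. When they are all in, slide the guard fully shut over the cutting ends and flip the lever back to locked. Leave the brush and tin where they are.

Things in the scene. Friction and masses are not known exactly. Their poses are not given: they have to be found in the camera images.
- tray: Fixed wooden tool tray. Origin on the table under the middle of the slots; x along the slots towards the guard end, y across, z up. Floor 8 mm up; base x -100..180, y -118..118 mm. Inner end walls x = -95 (40 mm high) and x = +95 (48 mm high). Lever bracket at the y > 0 side, out to y = 179 mm.
- slots (a point): Tray origin lifted 38 mm: the centre line height of a chisel laid home. Two cross ribs, 10 mm thick, at tray x = -70 and +50, tops 30 mm up, carry the shanks; teeth 26 mm wide make four equal slots at tray y = -84, -28, 28, 84, 30 mm wide. Teeth reach 42 mm up (x = -70 rib) and 48 mm (x = +50). Between the ribs it is open across, with room for fingers.
- guard (a joint): Sliding aluminium blade guard, m: 0 = shut (at its stop; plate over tray x 30 to 105 mm), 0.07 = fully open along tray +x. Plate 250 mm wide in y, 52 to 56 mm up. Slides with about 2 N, stays put. The locked lever's pawl blocks a lug on it, holding it within about 4 mm of shut.
- guard_handle (a point): Centre of the guard's black handle bar, 82 mm above the table, at tray x = 85 mm plus the guard's travel, y = 0. Bar 14 mm thick along tray x, 90 mm long along y, 12 mm high (76 to 88 mm up), clear above the plate.
- lever (a joint): Cam lever, rad: 0 = locked (leans 0.70 from upright towards the slots, tray -y), 1.4 = freed (leans 0.70 away, tray +y). Turns about an axis along tray x through lever_pivot; light friction (0.08 N m), stays where left, stops at both ends. Starts within 0.1 of locked. Its pawl clears the guard's lug above 1.1 rad.
- lever_pivot (a point): Point on the lever's hinge axis, fixed on the tray at x = 50, y = 150, z = 50 mm of the tray frame.
- lever_tip (a point): Tip of the lever on its centre line, 87 mm from the pivot. The arm is 12 mm square with a black grip 20 mm square over the outer 30 mm.
- holder: Fixed dark steel holder: four upright square tubes in a row on a plate 90 x 220 x 6 mm. Origin on the table under the middle of the row; tubes at x = 0, y = -90, -30, 30, 90 mm of its frame, 24 mm square inside, 30 outside, floor 6 mm and rim 81 mm above the table.
- chisel_a: Flat chisel, blade 21 x 6 mm. Square shank 16 mm, 170 mm long, about 0.26 kg. Origin at the middle of the cutting end; z runs along the centre line to the struck head (z = 170 mm). Full section from z = 24 to 164 mm, then a bright 11 mm stub. May be absent. Stands cutting end down in a holder tube, loose (leans up to 11 degrees), head 176 mm up.
- chisel_a_mid (a point): Mid-length point of chisel_a on its centre line, 85 mm from either end.
- chisel_b: Point chisel, drawn to a point. Square shank 16 mm, 170 mm long, about 0.26 kg. Origin at the middle of the cutting end; z runs along the centre line to the struck head (z = 170 mm). Full section from z = 24 to 164 mm, then a bright 11 mm stub. May be absent. Stands cutting end down in a holder tube, loose (leans up to 11 degrees), head 176 mm up.
- chisel_b_mid (a point): Mid-length point of chisel_b on its centre line, 85 mm from either end.
- chisel_c: Claw chisel, three-toothed blade 21 x 6 mm. Square shank 16 mm, 170 mm long, about 0.26 kg. Origin at the middle of the cutting end; z runs along the centre line to the struck head (z = 170 mm). Full section from z = 24 to 164 mm, then a bright 11 mm stub. May be absent. Stands cutting end down in a holder tube, loose (leans up to 11 degrees), head 176 mm up.
- chisel_c_mid (a point): Mid-length point of chisel_c on its centre line, 85 mm from either end.
- chisel_d: Pitching chisel, blunt blade 21 x 12 mm. Square shank 16 mm, 170 mm long, about 0.26 kg. Origin at the middle of the cutting end; z runs along the centre line to the struck head (z = 170 mm). Full section from z = 24 to 164 mm, then a bright 11 mm stub. May be absent. Stands cutting end down in a holder tube, loose (leans up to 11 degrees), head 176 mm up.
- chisel_d_mid (a point): Mid-length point of chisel_d on its centre line, 85 mm from either end.
- chisel_e: Flat chisel, blade 21 x 6 mm. Square shank 16 mm, 170 mm long, about 0.26 kg. Origin at the middle of the cutting end; z runs along the centre line to the struck head (z = 170 mm). Full section from z = 24 to 164 mm, then a bright 11 mm stub. Always present; starts lying flat on the bench between and beyond tray and holder.
- chisel_e_mid (a point): Mid-length point of chisel_e on its centre line, 85 mm from either end.
- brush: Flat bench brush lying on the bench along its x axis, to be left alone.
- tin: Closed tin, 64 mm across and 75 mm high, to be left alone; origin under its centre.

How it is judged:
By the outcome, as a careful person would: the job done as asked, in the order asked, and still so for the second after the job is handed in, with the robot touching nothing.
Of chisel_a, chisel_b, chisel_c, chisel_d only 2 to 3 are there at a start; the rules pass over those that are not, and their reading is None.
At some moment in a run one of chisel_e may be knocked a few centimetres aside while the robot is not near it.
Once in a run the grip may slacken for a moment while it holds something.
It also fails if it takes over 210 s, if anything falls off the work surface, if the arm or the gripper's body presses on something with over 40 N, if the wrist force passes 120 N, or if a joint passes its speed limit or range.

ROBOT

A 6-joint arm with a two-finger parallel gripper is mounted at the origin on the work surface. World frame = base frame: x ahead of the robot, y to its left, z up, the work surface at z = 0. Lengths are in mm, angles in rad, forces in N, time in s.
With the tool pointing down it reaches from about 375 to 925 mm from the base axis. Payload 5.7 kg.
Tool frame: the origin (TCP) lies midway between the tips of the shut fingers; the grasp point (between the pads) lies 19 mm behind it; z points along the fingers, y is the line along which they close (so a half turn about z gives the same grasp; the last joint's range is limited). The gripper opens to 85 mm and grips with 20 to 120 N. Pads are 22 mm wide; open, the fingers measure 114 mm over their backs; the gripper's body (76 mm by 85 mm) begins 54 mm behind the grasp point. The pads swing forward as they close: fully open they stand 13 mm farther back than shut.
Start: joints at [-1.383, 0.359, 1.51, -0, 1.272, -0.115], TCP at [178.901, -572.676, 231.267] pointing down, gripper open.
Joint ranges: [-2.97, 2.97], [-1.01, 2.36], [0.21, 2.38], [-0.96, 4.11], [0.2, 2.71], [-2.98, 2.98]. Speed limits (rad/s): [2.39, 2.39, 3.14, 3.14, 3.14, 3.14].

INTERFACE

Orientations are given as a unit quaternion [x, y, z, w].
In Python, from rig import ctrl gives the robot as it stands.
- The arm moves only by the shell command python3 -m jog 'ROWS' [FORCE]. ROWS is JSON, a list of rows, each a list of 5 numbers: the closure, from -1 (fully open) to 1 (shut), then the shift along the tool's x, y, z in mm, then the turn about the tool's z in rad. A call has 1 to 12 rows; each row is the pose to reach, as a shift and turn from the pose commanded when the call began, along the tool's axes at that moment; what a row does not reach only later rows make up. A row lasts 1/10 s, in which the tool goes at most 50 mm and 8.59 degrees, less where a joint would pass 70% of its speed; a pose out of reach is approached as far as the arm can. A call with a gripper value outside its range is refused whole. The fingers move at their own pace and stop on an object; FORCE is the grip in N (left out, the last holds). Time passes only in rows, so rows that repeat a pose let the fingers close. It gives the time, the measured TCP pose, the force, the opening and the grip force at its end, in the units of the state.
- ctrl.read_state(): the state, without advancing time (a new reading comes with each control period).
- ctrl.capture(name): name is "scene" or "top" or "wrist"; returns a dict with "img" (420x560x3 uint8, red, green, blue), "range_z" (420x560 float32, mm along the optical axis (not along the pixel's ray), 0 where there is no reading), "fx", "fy", "cx", "cy" (pixels), "R" (3x3) and "t" (3): a world point X has camera coordinates R X + t. Camera axes: x right, y down, z forward; pixel columns grow to the right and rows downward; lengths in mm; the calibration is good to about 2 mm. A picture is of the moment at which its call begins.
- ctrl.sign_off(): hands the job in; it is judged then, once.
Trained networks look in the newest picture that a camera, given by its name, has taken for a name from the list of things; names that differ only in an ending like _2 or _b are one class to them, and where a whole thing is asked for, a point or a joint stands for the part that bears it (a point fixed in the world has none). Each returns a list of dicts, best first, with "conf" (0 to 1); they miss things now and then, are a little off and sometimes report something else, mostly with a low value. They report only what shows in the picture. A call takes as long as a camera call.
- ctrl.find_in(name, camera): "location" ([column, row] in pixels, amid what is visible of it).
- ctrl.outline_of(name, camera): "mask" (420x560 bool, what is visible of it) and "location" ([column, row] in pixels, amid what is visible of it).
The state is a dict: "time_s": time; "q": joint angles; "joint_velocities": joint speeds; "joint_efforts": joint torques, N m; "ee_pos": TCP position; "tcp_rot": TCP orientation; "contact_force": force on the tool from outside, world axes, zero at the start; "moment": the same for the moment, N m; "grip_width": finger opening in mm; "grasp_force": force on a finger pad.
Only numpy, scipy, OpenCV 4.12 (cv2) and the standard library are available. Lean on these libraries where they do the work, as an engineer would, in place of code of your own. Each camera call takes 0.05 s, during which the arm holds its last target. There are 200 camera calls.

## Working session

There is one attempt and no reset: what is moved stays moved. The work goes in short steps, Python scripts to look and compute and a shell command to move; the robot and the scene stay as the last step left them, time stands still between calls to the robot, and variables do not carry over. Pictures are saved under pics/ and viewed, at most 14 in all, crops included, and the job is handed in when it is done.

```bash
ls; mkdir -p pics
cat > h.py <<'E'
import numpy as np, cv2
from rig import ctrl
from scipy.spatial.transform import Rotation as Ro
def cloud(c):
    z=c["range_z"]; v,u=np.mgrid[:420,:560]
    P=np.stack([(u-c["cx"])/c["fx"]*z,(v-c["cy"])/c["fy"]*z,z],-1)
    W=(P-np.array(c["t"]))@np.array(c["R"]); W[z<=0]=np.nan
    return W
def proj(c,X):
    p=np.array(c["R"])@np.array(X)+np.array(c["t"]); return c["fx"]*p[0]/p[2]+c["cx"],c["fy"]*p[1]/p[2]+c["cy"]
E
python3 - <<'E'
from h import *
s=ctrl.read_state(); print(s["ee_pos"],s["tcp_rot"],s["time_s"])
np.set_printoptions(precision=1,suppress=True)
ims=[]
for cam in ["scene","top"]:
    c=ctrl.capture(cam); np.savez("c_%s.npz"%cam,**c); W=cloud(c)
    print(cam, -np.array(c["R"]).T@np.array(c["t"]), c["fx"])
    cv2.imwrite("pics/%s0.png"%cam,cv2.resize(c["img"][:,:,::-1],(800,600)))
    for n in ["tray","guard_handle","guard","lever_tip","holder","chisel_a","chisel_b","chisel_c","chisel_d","chisel_e","brush","tin"]:
        for d in ctrl.outline_of(n,cam)[:4]:
            m=d["mask"]; P=W[m]; P=P[~np.isnan(P[:,0])]
            print(n,round(d["conf"],2),np.array(d["location"]),m.sum(),np.median(P,0) if len(P) else None)
E
```

```text
pics
[ 178.7815558  -572.04341273  230.45111651] [ 9.88559688e-01  1.50827421e-01 -4.49573815e-05 -9.10918235e-04] 0.0
scene [1004.3  186.4  785.5] 411.9060190754601
tray 0.71 [446.1 232.6] 348 [529.4 388.4 135.6]
tray 0.64 [154.9 192.3] 11155 [ 494.7 -239.3   12.5]
guard_handle 0.85 [144.9 192.2] 2850 [ 504.7 -252.5   55.4]
guard 0.98 [143.2 189.1] 2858 [ 506.1 -251.5   55.4]
guard 0.22 [269.8 263.3] 684 [596.7  69.   13.8]
lever_tip 0.62 [175.  204.5] 393 [ 544.2 -154.8   84.3]
holder 0.98 [389.5 250.2] 4137 [526.8 303.    6.8]
holder 0.17 [447.2 234.4] 355 [529.5 388.9 133.2]
chisel_a 0.9 [408.7 226.1] 345 [522.  330.8 130. ]
chisel_a 0.68 [274.4 262.2] 787 [594.4  72.8  13.2]
chisel_a 0.59 [445. 233.] 407 [529.2 389.2 132.2]
chisel_b 0.9 [408.7 226.1] 345 [522.  330.8 130. ]
chisel_b 0.68 [274.4 262.2] 787 [594.4  72.8  13.2]
chisel_b 0.59 [445. 233.] 407 [529.2 389.2 132.2]
chisel_c 0.9 [408.7 226.1] 345 [522.  330.8 130. ]
chisel_c 0.68 [274.4 262.2] 787 [594.4  72.8  13.2]
chisel_c 0.59 [445. 233.] 407 [529.2 389.2 132.2]
chisel_d 0.9 [408.7 226.1] 345 [522.  330.8 130. ]
chis
[... 1156 characters left out ...]
[274.9 189.1] 479 [590.   69.2  14.2]
chisel_b 0.58 [124.6 210.3] 198 [519.7 382.7 142.9]
chisel_c 0.75 [154.6 213.5] 194 [512.1 324.5 135.6]
chisel_c 0.59 [274.9 189.1] 479 [590.   69.2  14.2]
chisel_c 0.58 [124.6 210.3] 198 [519.7 382.7 142.9]
chisel_d 0.75 [154.6 213.5] 194 [512.1 324.5 135.6]
chisel_d 0.59 [274.9 189.1] 479 [590.   69.2  14.2]
chisel_d 0.58 [124.6 210.3] 198 [519.7 382.7 142.9]
chisel_e 0.75 [154.6 213.5] 194 [512.1 324.5 135.6]
chisel_e 0.59 [274.9 189.1] 479 [590.   69.2  14.2]
chisel_e 0.58 [124.6 210.3] 198 [519.7 382.7 142.9]
brush 0.81 [235.8 277.5] 1008 [369.7 170.5  17.8]
tin 0.69 [313.  253.7] 643 [426.1 -16.8  74.1]
tin 0.6 [232.8 279.9] 981 [370.4 174.9  17.8]
```

View pics/scene0.png

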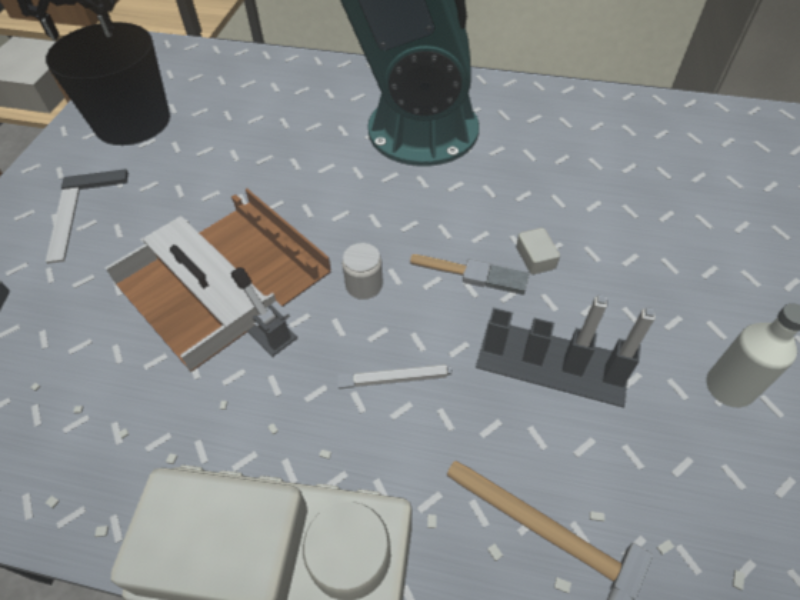

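View pics/top0.png

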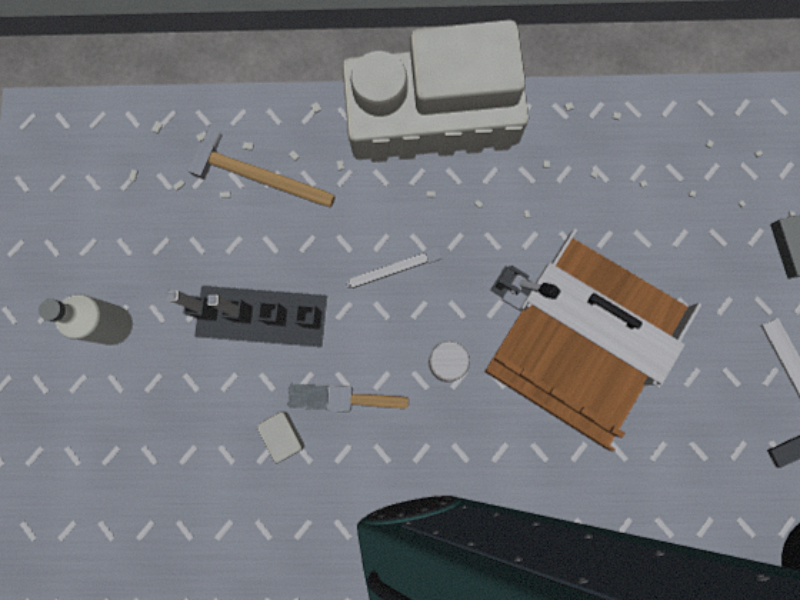

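The top view shows two chisels in the left holder tubes, at (180,297) and (213,300) in 800-px coordinates. chisel_e lies on the bench from (350,284) to (437,258). Tray guard is towards upper right, with the lever at (545,290) leaning over the guard. Next I'll fit the frames.

```bash
cat > fit.py <<'E'
from h import *
np.set_printoptions(precision=1,suppress=True)
def load(cam): return dict(np.load("c_%s.npz"%cam))
A=[cloud(load(c)).reshape(-1,3) for c in ["top","scene"]]
def box(P,zl,xl,yl):
    m=(P[:,2]>zl[0])&(P[:,2]<zl[1])&(P[:,0]>xl[0])&(P[:,0]<xl[1])&(P[:,1]>yl[0])&(P[:,1]<yl[1]); return P[m]
def trim(Q):
    d=((Q[:,None,:2]-Q[None,:,:2])**2).sum(-1); return Q[(d<36).sum(1)>4] if len(Q)<6000 else Q
def rect(Q):
    r=cv2.minAreaRect(Q[:,:2].astype(np.float32)); return np.array(r[0]),np.array(r[1]),r[2]
if __name__=="__main__":
    for i,P in enumerate(A):
        print("cam",i)
        for n,z,x,y in [("plate",(50,61),(330,700),(-420,-100)),("handle",(78,94),(430,540),(-330,-200)),("holderplate",(3,12),(430,620),(130,420)),("rims",(76,86),(430,620),(130,420)),("chisel e",(11,22),(560,640),(0,150)),("heads",(150,190),(430,620),(130,430)),("lever",(65,140),(480,600),(-220,-110))]:
            Q=trim(box(P,z,x,y)); 
            if len(Q)>5: print(n,len(Q),rect(Q),Q.mean(0), Q.min(0),Q.max(0))
E
python3 fit.py
```

```text
cam 0
plate 3336 (array([ 497.8, -245. ]), array([304.5,  92. ]), 56.907772064208984) [ 486.7 -265.1   55.8] [ 389.6 -394.8   50. ] [ 586.6 -102.8   61. ]
handle 267 (array([ 502.2, -279.4]), array([89.8, 14.8]), 56.10105895996094) [ 501.7 -278.6   86.7] [ 473.3 -318.4   78.8] [ 530.9 -240.2   93.2]
holderplate 1900 (array([511.9, 277.1]), array([109.5, 276.2]), 0.13666675984859467) [508.5 294.    5.7] [457.3 139.1   3. ] [566.9 415.1  12. ]
rims 305 (array([512.8, 300.7]), array([210.2,  30.4]), 84.7104721069336) [511.8 299.5  80. ] [489.4 195.3  76. ] [536.3 406.7  85.8]
chisel e 378 (array([589.3,  75.4]), array([ 17.4, 155.7]), 17.942136764526367) [588.   77.9  15. ] [560.9   2.5  11. ] [617.1 148.3  20.6]
heads 160 (array([518.1, 358.3]), array([74.4, 16.4]), 82.52690124511719) [517.1 358.8 167.3] [506.5 321.8 150.1] [530.3 395.5 178.9]
lever 204 (array([ 538.1, -161.1]), array([55.3, 19.5]), 57.24635314941406) [ 535.1 -163.3  102.9] [ 517.8 -188.4   65. ] [ 556.9 -137.4  125.4]
cam 1
plate 2603 (array([ 502.6, -243.9]), array([307.5,  87.9]), 60.00912094116211) [ 500.7 -249.9  
[... 191 characters left out ...]
0.5]
holderplate 2305 (array([518. , 268.3]), array([116.2, 282.2]), 3.1566152572631836) [527.  300.8   5.5] [461.4 130.4   3. ] [583.7 410.5  12. ]
rims 427 (array([513.8, 303.5]), array([210. ,  32.9]), 84.50267791748047) [517.  308.   79.6] [489.1 197.9  76.1] [538.4 409.1  85.9]
chisel e 476 (array([592.1,  76.7]), array([ 18.1, 154.5]), 19.502182006835938) [591.4  80.5  14.8] [561.7   4.7  11. ] [626.4 149.8  19.2]
heads 258 (array([520.9, 361.9]), array([76.2, 16.3]), 83.67151641845703) [523.1 362.4 165.2] [509.8 324.5 150.1] [532.7 399.6 177.7]
lever 265 (array([ 541., -157.]), array([52.3, 19.9]), 56.59077835083008) [ 541.4 -158.5   98.6] [ 522.6 -181.7   65.3] [ 558.  -135.5  123.9]
```

```bash
cat >> h.py <<'E'
import json,os
def frame(n): d=json.load(open("frames.json"))[n]; return np.array(d[:2]),np.deg2rad(d[2])
def setframe(n,v):
    d=json.load(open("frames.json")) if os.path.exists("frames.json") else {}
    d[n]=list(map(float,v)); json.dump(d,open("frames.json","w"))
def w(n,p):
    o,a=frame(n); c,s=np.cos(a),np.sin(a); return np.r_[o+np.array([[c,-s],[s,c]])@np.array(p[:2]),p[2:]]
def inv(n,X):
    o,a=frame(n); c,s=np.cos(a),np.sin(a); X=np.atleast_2d(X); q=(X[:,:2]-o)@np.array([[c,-s],[s,c]]); return np.c_[q,X[:,2:]]
def go(*T,yaw=None):
    """print tool deltas to world targets T (TCP), yaw deg of tool x axis (mod 180)"""
    s=ctrl.read_state(); R=Ro.from_quat(s["tcp_rot"]).as_matrix(); y0=np.degrees(np.arctan2(R[1,0],R[0,0]))
    for t in T: print("  d",np.round(R.T@(np.array(t)-s["ee_pos"]),1))
    dy=0 if yaw is None else (y0-yaw+90)%180-90
    print("  turn",round(np.deg2rad(dy),3),"q6",round(s["q"][5],2),"ee",np.round(s["ee_pos"],1),"yaw",round(y0,1),"t",s["time_s"],"F",np.round(s["contact_force"],1),"w",round(s["grip_width"],1))
E
python3 - <<'E'
from h import *
setframe("tray",[432.1,-231.1,-33.5]); setframe("holder",[513.3,302,-5.4])
go(w("tray",(0,0,330)),w("tray",(50,40,230)),w("tray",(50,40,95)),yaw=-33.5)
E
```

```text
d [ 343.6 -250.5  -98.7]
  d [ 406.1 -237.     1.3]
  d [ 406.1 -237.   136.3]
  turn 0.888 q6 -0.12 ee [ 178.9 -572.7  231.2] yaw 17.4 t 1.3 F [-0.1  0.3  0.7] w 85.2
```

```bash
python3 -m jog '[[-1,40,-30,-15,0.14],[-1,90,-70,-50,0.29],[-1,130,-105,-75,0.44],[-1,170,-140,-98,0.59],[-1,210,-170,-98,0.74],[-1,250,-200,-98,0.888],[-1,300,-230,-98,0.888],[-1,343,-250,-98,0.888],[-1,343,-250,-98,0.888],[-1,343,-250,-98,0.888],[-1,343,-250,-98,0.888]]'
python3 - <<'E'
from h import *
go(yaw=-33.5)
c=ctrl.capture("wrist"); np.savez("c_wrist.npz",**c); W=cloud(c); cv2.imwrite("pics/w1.png",cv2.resize(c["img"][:,:,::-1],(800,600)))
W=W.reshape(-1,3);T=inv("tray",W); 
np.set_printoptions(precision=1,suppress=True)
def m(x,y,z): return T[(T[:,0]>x[0])&(T[:,0]<x[1])&(T[:,1]>y[0])&(T[:,1]<y[1])&(T[:,2]>z[0])&(T[:,2]<z[1])]
def st(n,Q): print(n,len(Q),*( (Q.mean(0),np.percentile(Q,3,0),np.percentile(Q,97,0)) if len(Q) else ()))
st("handle",m((60,115),(-70,70),(79,95))); st("plate",m((-10,140),(-140,60),(51,60)))
for yc in (-56,0,56):
  st("tooth-70 %d"%yc,m((-90,-50),(yc-22,yc+22),(34,48))); st("toothL x50",m((40,60),(yc-22,yc+22),(34,49)))
st("wall-95",m((-110,-85),(-110,110),(36,46)))
E
```

```text
time_s: 2.4
ee_pos: [432.4, -230.7, 329.3]
tcp_rot: [0.958, -0.287, -0.0, 0.0]
contact_force: [0.3, -0.4, 0.4]
grip_width: 85.5
grasp_force: 0.0
  turn 0.003 q6 1.52 ee [ 432.4 -230.7  329.3] yaw -33.3 t 2.4 F [ 0.3 -0.4  0.4] w 85.5
handle 1072 [84.9 -0.9 88.6] [ 78.8 -42.1  86.5] [91.  40.9 90.3]
plate 9588 [ 66.4 -36.5  57.1] [  31.8 -120.8   55.5] [103.   55.   58.7]
tooth-70 -56 178 [-68.6 -56.9  42.2] [-73.9 -69.2  36.1] [-64.6 -44.6  44.4]
toothL x50 0
tooth-70 0 175 [-68.8  -1.5  42.1] [-74.1 -13.   36.3] [-64.8  10.8  44.3]
toothL x50 0
tooth-70 56 185 [-69.   54.4  41.8] [-74.3  42.   35. ] [-64.9  67.4  44.3]
toothL x50 0
wall-95 718 [-96.6   0.4  40.3] [ -99.2 -102.7   36.3] [-94.6 103.   42.4]
```

View pics/w1.png

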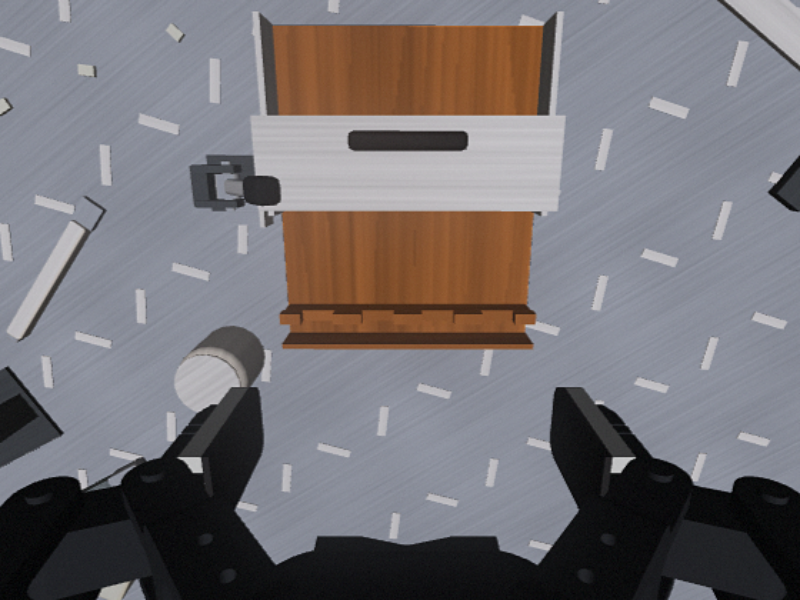

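The wrist view confirms the tray frame to about 1 mm. Lever grip is at (262,190), the handle at (408,140), and chisel_e's blade end at (95,210). Pushing the lever next.

Run:
```python
from h import *
setframe("tray",[432,-232.2,-33.4])
go(w("tray",(50,35,95)),w("tray",(50,162,95)),yaw=-33.4)
```

```text
d [ 50.6 -35.1 234.2]
  d [  50.5 -162.1  234.1]
  turn -0.001 q6 1.52 ee [ 431.6 -231.8  329.2] yaw -33.4 t 2.45 F [-1.1 -0.9  0. ] w 85.2
```

```bash
python3 -m jog '[[1,25,-18,40,0],[1,50,-35,80,0],[1,50,-35,120,0],[1,50,-35,165,0],[1,50,-35,200,0],[1,50,-35,234,0],[1,50,-35,234,0],[1,50,-50,234,0],[1,50,-65,234,0],[1,50,-80,234,0],[1,50,-95,234,0],[1,50,-110,234,0]]' 60
python3 -m jog '[[1,0,-15,0,0],[1,0,-30,0,0],[1,0,-40,0,0],[1,0,-48,0,0],[1,0,-52,0,0],[1,0,-52,0,0]]'
python3 - <<'E'
from h import *
go(w("tray",(50,130,95)))
W=cloud(ctrl.capture("scene")).reshape(-1,3);T=inv("tray",W)
Q=T[(abs(T[:,0]-50)<14)&(T[:,1]>100)&(T[:,1]<240)&(T[:,2]>80)&(T[:,2]<150)]; print(len(Q),np.percentile(Q,[3,50,97],0).round(1))
E
```

```text
time_s: 3.65
ee_pos: [536.0, -167.0, 97.1]
tcp_rot: [0.958, -0.288, 0.002, 0.0]
contact_force: [-0.3, -2.3, 1.7]
grip_width: 0.1
grasp_force: 1.0
time_s: 4.25
ee_pos: [562.8, -123.5, 94.9]
tcp_rot: [0.958, -0.288, -0.0, -0.0]
contact_force: [-0.0, 0.0, 0.2]
grip_width: 0.0
grasp_force: 0.0
  d [ 0.7 32.8 -0.1]
  turn 0.0 q6 1.82 ee [ 562.8 -123.5   94.9] yaw -33.5 t 4.25 F [-0.   0.   0.2] w 0.0
258 [[ 41.8 155.9  98.8]
 [ 56.1 178.5 119.2]
 [ 62.2 207.  148.6]]
```

```bash
python3 -m jog '[[1,0,30,-15,0],[1,0,60,-20,0],[1,0,110,-20,0],[1,0,162,-20,0],[1,6,162,-20,0],[1,6,162,10,0],[1,6,162,25,0],[1,6,162,25,0]]'
python3 - <<'E'
from h import *
go(w("tray",(60,0,70)),w("tray",(137,0,70)))
W=cloud(ctrl.capture("scene")).reshape(-1,3);T=inv("tray",W)
Q=T[(abs(T[:,0]-50)<14)&(T[:,1]>100)&(T[:,1]<240)&(T[:,2]>80)&(T[:,2]<150)]; print(len(Q),np.percentile(Q,[3,50,97],0).round(1))
E
```

```text
time_s: 5.1
ee_pos: [476.8, -261.5, 68.2]
tcp_rot: [0.957, -0.289, -0.002, -0.001]
contact_force: [-0.5, -0.6, -0.4]
grip_width: 0.1
grasp_force: 0.0
  d [ 6.4  0.2 -1.8]
  d [83.4 -0.1 -2.2]
  turn 0.0 q6 1.53 ee [ 476.8 -261.5   68.2] yaw -33.6 t 5.1 F [-0.5 -0.6 -0.4] w 0.1
114 [[ 41.5 182.1  98.2]
 [ 52.7 199.9 118.2]
 [ 59.1 207.3 124.6]]
```

```bash
python3 -m jog '[[1,8,0,0,0],[1,18,0,0,0],[1,28,0,0,0],[1,38,0,0,0],[1,48,0,0,0],[1,58,0,0,0],[1,68,0,0,0],[1,76,0,0,0],[1,81,0,0,0],[1,83.5,0,0,0],[1,84,0,0,0]]'
python3 - <<'E'
from h import *
go()
W=cloud(ctrl.capture("scene")).reshape(-1,3);T=inv("tray",W)
Q=T[(T[:,0]>100)&(T[:,0]<240)&(abs(T[:,1])<40)&(T[:,2]>78)&(T[:,2]<95)]; print(len(Q),np.percentile(Q,[3,50,97],0).round(1))
Q=T[(T[:,0]>70)&(T[:,0]<240)&(abs(T[:,1]+80)<25)&(T[:,2]>50)&(T[:,2]<60)]; print(len(Q),np.percentile(Q,[3,50,97],0).round(1))
E
```

```text
time_s: 6.25
ee_pos: [545.8, -307.4, 69.8]
tcp_rot: [0.958, -0.288, -0.003, -0.001]
contact_force: [-8.4, 6.0, 9.0]
grip_width: 0.0
grasp_force: 5.2
  turn 0.0 q6 1.53 ee [ 545.8 -307.4   69.8] yaw -33.5 t 6.25 F [-8.4  6.   9. ] w 0.0
249 [[130.  -36.3  80.1]
 [153.    7.9  86.8]
 [161.2  36.6  92.8]]
219 [[ 100.2 -103.6   53. ]
 [ 159.7  -82.    55.4]
 [ 174.   -56.8   58.1]]
```

```bash
python3 -m jog '[[0,-10,0,0,0],[-0.5,-15,0,-40,-0.1],[-1,-15,0,-90,-0.24],[-1,-15,-40,-140,-0.38],[-1,-15,-80,-170,-0.52],[-1,-15,-120,-170,-0.66],[-1,-15,-160,-170,-0.8],[-1,-15,-200,-170,-0.94],[-1,-15,-230,-170,-1.08],[-1,-15,-260,-170,-1.22],[-1,-15,-290,-170,-1.35]]'
python3 - <<'E'
from h import *
m=np.array([593,69,0]); d=np.array([np.cos(np.deg2rad(108.5)),np.sin(np.deg2rad(108.5)),0])
go(m-70*d+[0,0,230],yaw=108.5)
E
```

```text
time_s: 7.4
ee_pos: [697.4, -58.2, 240.5]
tcp_rot: [0.927, 0.376, 0.001, 0.001]
contact_force: [-0.1, -0.2, 0.9]
grip_width: 85.2
grasp_force: 0.0
  d [ -16.6 -101.    10.3]
  turn -1.123 q6 0.62 ee [697.4 -58.2 240.5] yaw 44.2 t 7.4 F [-0.1 -0.2  0.9] w 85.2
```

```bash
python3 -m jog '[[-1,-5,-25,0,-0.14],[-1,-10,-50,5,-0.28],[-1,-16,-75,10,-0.42],[-1,-16,-101,10,-0.56],[-1,-16,-101,10,-0.7],[-1,-16,-101,10,-0.84],[-1,-16,-101,10,-0.98],[-1,-16,-101,10,-1.12],[-1,-16,-101,10,-1.12],[-1,-16,-101,10,-1.12]]'
cat > flat.py <<'E'
from h import *
import sys
# flat chisel from wrist depth: args x y guess, radius
np.set_printoptions(precision=1,suppress=True)
gx,gy=float(sys.argv[1]),float(sys.argv[2]); z0=float(sys.argv[4]) if len(sys.argv)>4 else 0
c=ctrl.capture("wrist"); W=cloud(c); r=float(sys.argv[3]) if len(sys.argv)>3 else 110
g=cv2.cvtColor(c["img"],cv2.COLOR_RGB2GRAY)
m=(np.hypot(W[...,0]-gx,W[...,1]-gy)<r)&(W[...,2]>z0+4)&(W[...,2]<z0+25)
n,l,s,_=cv2.connectedComponentsWithStats(m.astype(np.uint8)); 
k=1+np.argmax(s[1:,4]); Q=W[l==k]; 
hi=Q[Q[:,2]>z0+11]; R=cv2.minAreaRect(hi[:,:2].astype(np.float32)); print("shank rect",R)
ctr=hi[:,:2].mean(0); u=np.linalg.svd(hi[:,:2]-ctr,full_matrices=False)[2][0]
a=(Q[:,:2]-ctr)@u; lo=Q[Q[:,2]<z0+11]; al=np.median((lo[:,:2]-ctr)@u) 
print("angle",np.degrees(np.arctan2(u[1],u[0])),"ends",ctr+u*np.percentile(a,.5),ctr+u*np.percentile(a,99.5),"len",np.ptp(a),"n",len(Q),"low side",al,len(lo),"ztop",np.percentile(hi[:,2],[5,50,95]))
cv2.imwrite(f"pics/flat_{ctrl.read_state()['time_s']:.2f}.png",c["img"][:,:,::-1])
go()
E
python3 flat.py 593 69; ls pics
```

```text
time_s: 8.4
ee_pos: [615.1, 2.5, 230.4]
tcp_rot: [0.589, 0.808, 0.0, 0.0]
contact_force: [0.1, 0.0, -0.4]
grip_width: 85.5
grasp_force: 0.0
shank rect ((592.4019165039062, 74.53910827636719), (20.421791076660156, 169.74835205078125), 17.688919067382812)
angle -71.27210883818435 ends [564.4 152.9] [618.3  -5.9] len 169.96942572452684 n 2916 low side 71.46304204853448 38 ztop [11.9 16.6 18.2]
  turn 0.0 q6 -0.42 ee [615.    2.5 230.4] yaw 107.8 t 8.45 F [-0.2 -0.   0.1] w 85.8
flat_8.45.png
scene0.png
top0.png
w1.png
```

Run:
```python
from h import *
go([591.5,73.5,60],[591.5,73.5,3.5],yaw=108.7)
```

```text
d [ 74.8  -0.8 170.4]
  d [ 74.8  -0.8 226.9]
  turn -0.016 q6 -0.42 ee [615.    2.5 230.4] yaw 107.8 t 8.45 F [-0.2 -0.   0.1] w 85.8
```

```bash
python3 -m jog '[[-1,40,-1,60,-0.016],[-1,75,-1,110,-0.016],[-1,75,-1,150,-0.016],[-1,75,-1,190,-0.016],[-1,75,-1,215,-0.016],[-1,75,-1,227,-0.016],[-1,75,-1,227,-0.016],[1,75,-1,227,-0.016],[1,75,-1,227,-0.016],[1,75,-1,227,-0.016],[1,75,-1,227,-0.016],[1,75,-1,227,-0.016]]' 90
python3 -m jog '[[1,0,0,0,0],[1,0,0,-20,0],[1,0,0,-60,0],[1,0,0,-110,0],[1,0,0,-110,0]]'
python3 - <<'E'
from h import *
# slot -84
go(w("tray",(0,-84,130)),w("tray",(0,-84,33)),yaw=146.6)
E
```

```text
time_s: 9.65
ee_pos: [591.2, 73.7, 4.6]
tcp_rot: [0.581, 0.814, 0.001, 0.001]
contact_force: [-6.2, -0.2, 21.1]
grip_width: 13.2
grasp_force: 89.3
time_s: 10.15
ee_pos: [595.3, 73.9, 119.7]
tcp_rot: [0.581, 0.814, 0.003, 0.005]
contact_force: [2.4, -0.9, -2.9]
grip_width: 13.3
grasp_force: 88.9
  d [-288.  -320.   -12.8]
  d [-287.7 -321.1   84.2]
  turn -0.658 q6 -0.32 ee [595.3  73.9 119.7] yaw 108.9 t 10.15 F [ 2.4 -0.9 -2.9] w 13.3
```

```bash
python3 -m jog '[[1,-15,-15,-10,-0.05],[1,-40,-45,-20,-0.12],[1,-70,-80,-20,-0.19],[1,-100,-112,-20,-0.26],[1,-130,-145,-20,-0.33],[1,-160,-180,-20,-0.4],[1,-190,-212,-20,-0.47],[1,-220,-245,-20,-0.54],[1,-250,-280,-20,-0.61],[1,-275,-308,-20,-0.658],[1,-288,-320,-13,-0.658],[1,-288,-320,-13,-0.658]]'
cat > held.py <<'E'
from h import *
import sys
c=ctrl.capture("wrist"); cv2.imwrite("pics/held_%.2f.png"%ctrl.read_state()['time_s'],c["img"][:,:,::-1]); 
for cam in ["scene","top"]:
    c=ctrl.capture(cam);W=cloud(c).reshape(-1,3); s=ctrl.read_state(); e=np.array(s["ee_pos"]); 
    np.savez("c_%s.npz"%cam,**c)
E
python3 - <<'E'
from h import *
np.set_printoptions(precision=1,suppress=True)
go(w("tray",(0,-84,130)),w("tray",(0,-84,33)),yaw=146.6)
for cam in ["scene","top","wrist"]:
    c=ctrl.capture(cam);T=inv("tray",cloud(c).reshape(-1,3))
    zs=T[(abs(T[:,0])<100)&(abs(T[:,1]+84)<14)&(T[:,2]>115)&(T[:,2]<155)]
    for lo,hi in((-100,-25),(25,100)):
        Q=zs[(zs[:,0]>lo)&(zs[:,0]<hi)]
        if len(Q)>5: print(cam,len(Q),Q.min(0),np.median(Q,0),Q.max(0))
    cv2.imwrite("pics/held1_%s.png"%cam,c["img"][:,:,::-1])
E
```

```text
time_s: 11.35
ee_pos: [379.5, -304.1, 125.2]
tcp_rot: [0.289, 0.957, 0.0, -0.001]
contact_force: [-0.4, 1.2, -3.6]
grip_width: 13.1
grasp_force: 88.9
  d [-4.2  4.9 -4.8]
  d [-4.3  4.9 92.2]
  turn -0.003 q6 -1.8 ee [ 379.5 -304.1  125.2] yaw 146.4 t 11.35 F [-0.4  1.2 -3.6] w 13.1
scene 216 [-88.9 -94.8 120. ] [-54.9 -81.7 133.6] [-25.1 -76.6 138.5]
scene 220 [ 25.2 -97.9 119.6] [ 52.7 -82.2 131.2] [ 80.7 -75.5 138.4]
top 286 [-89.1 -96.7 121.2] [-56.1 -86.2 135.7] [-25.2 -79.6 141.3]
top 192 [ 33.4 -98.  123.5] [ 60.5 -86.1 132.1] [ 80.6 -78.3 139.8]
wrist 6610 [-89.9 -94.4 128.8] [-59.2 -86.2 137.9] [-25.  -78.2 140.7]
wrist 1117 [ 25.  -94.6 134.2] [ 33.9 -86.7 137.7] [ 44.2 -78.7 139.4]
```

```bash
python3 -m jog '[[1,-4,3,0,-0.003],[1,-4,3,25,-0.003],[1,-4,3,50,-0.003],[1,-4,3,70,-0.003],[1,-4,3,82,-0.003],[1,-4,3,88,-0.003],[1,-4,3,91,-0.003],[1,-4,3,92,-0.003],[1,-4,3,92,-0.003]]'
python3 -m jog '[[0.6,0,0,0,0],[0.2,0,0,0,0],[0.1,0,0,0,0],[0.1,0,0,0,0],[0.1,0,0,0,0],[0.1,0,0,-30,0],[0.1,0,0,-70,0],[0.1,0,0,-110,0],[0.1,0,0,-160,0],[0.1,0,0,-200,0]]'
python3 - <<'E'
from h import *
np.set_printoptions(precision=1,suppress=True)
for cam in ["scene","top","wrist"]:
    c=ctrl.capture(cam);T=inv("tray",cloud(c).reshape(-1,3))
    Q=T[(abs(T[:,0])<95)&(abs(T[:,1]+84)<16)&(T[:,2]>40)&(T[:,2]<52)]
    print(cam,len(Q),*(np.percentile(Q,[2,50,98],0) if len(Q) else []))
t=[398,329,230]
go([516,330,260],w("holder",(0,60,260)))
E
```

```text
time_s: 12.4
ee_pos: [386.6, -302.4, 34.9]
tcp_rot: [0.286, 0.958, -0.0, 0.001]
contact_force: [0.4, 0.0, -3.4]
grip_width: 13.1
grasp_force: 89.0
time_s: 13.4
ee_pos: [386.2, -302.2, 236.9]
tcp_rot: [0.286, 0.958, -0.0, 0.001]
contact_force: [0.5, -0.5, 0.6]
grip_width: 38.4
grasp_force: 0.0
scene 381 [-75.2 -97.7  40.2] [  5.1 -80.   44.4] [ 84.7 -72.6  47.7]
top 551 [-78.6 -93.6  40.4] [  1.4 -84.2  45. ] [ 83.2 -71.2  49.2]
wrist 2942 [-79.8 -95.9  41.2] [ -0.9 -83.7  46.6] [ 94.4 -73.6  48.6]
  d [239.6 600.4 -25.2]
  d [254.5 628.6 -25.4]
  turn 0.0 q6 -1.8 ee [ 387.6 -303.6  237.2] yaw 146.8 t 13.55 F [ 0.5 -0.6 -0.9] w 38.5
```

```bash
python3 - <<'E'
from h import *
go(w("holder",(0,-20,320)),yaw=84.6)
E
python3 -m jog '[[0.1,15,35,-20,0.1],[-0.5,32,78,-40,0.2],[-1,50,122,-60,0.3],[-1,68,165,-82,0.42],[-1,86,210,-82,0.55],[-1,104,255,-82,0.68],[-1,122,300,-82,0.81],[-1,140,340,-82,0.94],[-1,158,385,-82,1.08],[-1,176,430,-82,1.08],[-1,194,475,-82,1.08]]'
python3 - <<'E'
from h import *
go(w("holder",(0,-20,320)),yaw=84.6)
E
```

```text
d [216.7 557.7 -85. ]
  turn 1.085 q6 -1.8 ee [ 387.6 -303.6  237.2] yaw 146.8 t 13.55 F [ 0.5 -0.6 -0.9] w 38.5
time_s: 14.65
ee_pos: [478.4, 179.6, 314.4]
tcp_rot: [0.738, 0.674, -0.001, -0.001]
contact_force: [1.0, -0.4, 0.5]
grip_width: 85.8
grasp_force: 0.0
  d [105.   23.5  -5.8]
  turn 0.004 q6 0.31 ee [478.4 179.6 314.4] yaw 84.8 t 14.65 F [ 1.  -0.4  0.5] w 85.8
```

```bash
python3 -m jog '[[-1,40,8,-2,0],[-1,80,16,-6,0],[-1,105,23.5,-6,0],[-1,105,23.5,-6,0],[-1,105,23.5,-6,0],[-1,105,23.5,-6,0]]'
cat > stand.py <<'E'
from h import *
np.set_printoptions(precision=1,suppress=True)
c=ctrl.capture("wrist"); cv2.imwrite("pics/stand_%.2f.png"%ctrl.read_state()['time_s'],cv2.resize(c["img"][:,:,::-1],(800,600)))
cs=[("wrist",c)]+[(n,ctrl.capture(n)) for n in("scene","top")]
for n,c in cs:
    H=inv("holder",cloud(c).reshape(-1,3))
    for y in (30,90):
        for zl,zh in((95,115),(120,140),(145,160),(168,182)):
            Q=H[(abs(H[:,0])<32)&(H[:,1]>y-25)&(H[:,1]<y+38)&(H[:,2]>zl)&(H[:,2]<zh)]
            if len(Q)>8: print(n,y,(zl,zh),len(Q),np.percentile(Q,[5,50,95],0).round(1)[:, :2].tolist())
go()
E
python3 stand.py; ls pics
```

```text
time_s: 15.25
ee_pos: [511.3, 279.4, 321.1]
tcp_rot: [0.738, 0.675, -0.001, -0.0]
contact_force: [0.0, -0.1, -0.4]
grip_width: 85.4
grasp_force: 0.0
wrist 30 (95, 115) 9 [[-8.1, 37.3], [-1.0, 38.4], [2.7, 38.6]]
wrist 30 (120, 140) 11 [[-7.0, 37.8], [-0.9, 38.2], [3.7, 38.6]]
wrist 30 (145, 160) 11 [[-7.5, 37.6], [-0.9, 38.3], [3.1, 38.6]]
wrist 30 (168, 182) 343 [[-8.3, 23.7], [-1.5, 30.7], [5.1, 36.8]]
wrist 90 (95, 115) 28 [[-5.8, 81.2], [0.3, 81.6], [6.6, 82.6]]
wrist 90 (120, 140) 38 [[-5.8, 81.3], [-0.2, 81.7], [6.9, 82.7]]
wrist 90 (145, 160) 34 [[-6.1, 81.3], [-0.2, 81.7], [6.8, 82.8]]
wrist 90 (168, 182) 417 [[-6.5, 82.4], [0.5, 88.7], [6.9, 96.1]]
scene 30 (95, 115) 60 [[-1.7, 22.9], [5.8, 29.3], [7.4, 37.6]]
scene 30 (120, 140) 65 [[-2.8, 22.9], [6.0, 29.2], [7.6, 37.5]]
scene 30 (145, 160) 50 [[-1.6, 22.6], [5.9, 29.6], [7.7, 37.7]]
scene 30 (168, 182) 50 [[-4.6, 24.6], [1.8, 30.0], [5.1, 35.6]]
scene 90 (95, 115) 62 [[-0.3, 82.1], [8.1, 87.8], [9.4, 96.6]]
scene 90 (120, 140) 70 [[-0.4, 82.3], [8.0, 87.6], [9.6, 97.1]]
scene 90 (145, 160) 55 [[-1.8, 82.1], [7.9, 87.4], [9.6, 96.7]]
scene 90 (168, 182) 61 [[-2.9, 83.6], [3.7, 88.9], [7.9, 95.9]]
top 30 (95, 115) 23 [[-9.8, 20.1], [-3.8, 21.0], [4.9, 29.3]]
top 30 (120, 140) 26 [[-9.5, 19.8], [-3.5, 20.9], [4.6, 28.7]]
top 30 (145, 160) 22 [[-9.5, 20.1], [-5.5, 21.2], [4.8, 30.3]]
top 30 (168, 182) 42 [[-8.0, 21.6], [-2.8, 25.8], [3.5, 32.2]]
  turn 0.0 q6 0.47 ee [511.8 279.4 322.2] yaw 84.8 t 15.4 F [ 0.5 -0.4 -0.9] w 85.8
flat_8.45.png
held1_scene.png
held1_top.png
held1_wrist.png
scene0.png
stand_15.30.png
top0.png
w1.png
```

View pics/stand_15.30.png

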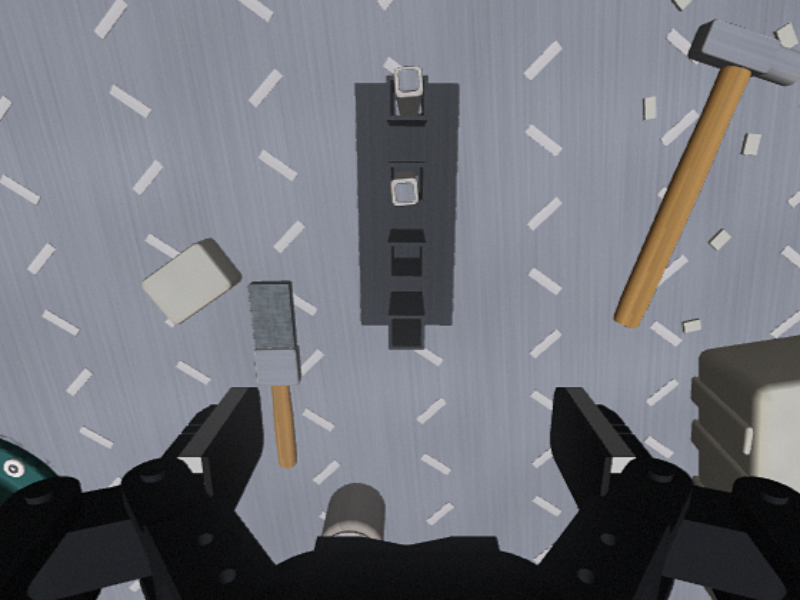

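The wrist view shows both chisel heads, at (408,80) and (404,191), upright and square with the tubes. I'll grasp the nearer one.

Run:
```python
from h import *
go(w("holder",(-1,30,230)),w("holder",(-1,30,121)),yaw=84.6)
```

```text
d [52.7 -1.4 92.2]
  d [ 52.7  -1.3 201.2]
  turn 0.004 q6 0.47 ee [511.8 279.4 322.2] yaw 84.8 t 15.4 F [ 0.5 -0.4 -0.9] w 85.8
```

```bash
python3 -m jog '[[-1,26,-1,45,0],[-1,52.5,-1.4,85,0],[-1,52.5,-1.4,110,0],[-1,52.5,-1.4,140,0],[-1,52.5,-1.4,170,0],[-1,52.5,-1.4,195,0],[-1,52.5,-1.4,201,0],[1,52.5,-1.4,201,0],[1,52.5,-1.4,201,0],[1,52.5,-1.4,201,0],[1,52.5,-1.4,201,0],[1,52.5,-1.4,201,0]]' 80
python3 -m jog '[[1,0,0,-10,0],[1,0,0,-30,0],[1,0,0,-50,0],[1,0,0,-70,0],[1,0,0,-90,0],[1,0,0,-115,0],[1,0,0,-125,0],[1,0,0,-125,0]]'
python3 - <<'E'
from h import *
np.set_printoptions(precision=1,suppress=True)
for n in("scene","top"):
    H=inv("holder",cloud(ctrl.capture(n)).reshape(-1,3))
    Q=H[(abs(H[:,0])<25)&(abs(H[:,1]-30)<25)&(H[:,2]>88)&(H[:,2]<230)]; print(n,len(Q),np.percentile(Q,[2,50,98],0))
go([595,0,245],yaw=84.6)
E
```

```text
time_s: 16.6
ee_pos: [515.7, 333.3, 122.5]
tcp_rot: [0.738, 0.675, 0.001, -0.0]
contact_force: [-4.5, 1.0, 8.0]
grip_width: 15.3
grasp_force: 77.7
time_s: 17.4
ee_pos: [516.4, 333.4, 248.3]
tcp_rot: [0.738, 0.675, 0.002, 0.0]
contact_force: [-0.3, 0.0, -2.5]
grip_width: 15.1
grasp_force: 78.8
scene 325 [[ -3.2  23.1 133.8]
 [  7.9  29.9 189.5]
 [ 11.4  38.4 228.8]]
top 150 [[-11.3  19.9 131.1]
 [ -3.8  21.3 183.6]
 [  8.7  31.6 227.9]]
  d [-324.2  109.4    0.7]
  turn 0.005 q6 0.55 ee [514.9 332.6 245.7] yaw 84.9 t 17.5 F [ 0.3  0.6 -1.8] w 15.3
```

```bash
python3 -m jog '[[1,-25,5,0,0],[1,-60,15,0,0],[1,-100,30,0,0],[1,-140,45,0,0],[1,-180,60,0,0],[1,-220,75,0,0],[1,-260,90,0,0],[1,-295,104,20,0],[1,-315,109,50,0],[1,-324,109,80,0],[1,-324,109,100,0],[1,-324,109,120,0]]'
python3 -m jog '[[1,0,0,4,0],[1,0,0,7,0],[1,0,0,9,0],[1,0,0,9,0]]' 40
python3 - <<'E'
from h import *
go()
E
```

```text
time_s: 18.7
ee_pos: [593.4, -0.0, 123.3]
tcp_rot: [0.738, 0.674, -0.001, -0.002]
contact_force: [0.4, -0.3, -1.2]
grip_width: 15.1
grasp_force: 78.8
time_s: 19.1
ee_pos: [595.6, 0.6, 117.9]
tcp_rot: [0.738, 0.675, 0.0, 0.0]
contact_force: [-0.0, -0.4, -1.9]
grip_width: 15.1
grasp_force: 78.7
  turn 0.0 q6 -0.03 ee [595.6   0.6 117.9] yaw 84.9 t 19.1 F [-0.  -0.4 -1.9] w 15.1
```

```bash
python3 -m jog '[[1,0,0,2,0],[1,3,0,4,0],[1,7,0,5,0],[1,12,0,5.5,0],[1,18,0,6.2,0],[1,24,0,7,0],[1,30,0,8.5,0],[1,36,0,10,0]]' 22
python3 - <<'E'
from h import *
np.set_printoptions(precision=1,suppress=True)
go()
s=ctrl.read_state();print(s["grasp_force"])
c=ctrl.capture("scene"); cv2.imwrite("pics/lay1.png",c["img"][130:330,150:450,::-1])
W=cloud(c).reshape(-1,3)
for a in range(5,110,20):
    Q=W[(abs(W[:,0]-598)<16)&(W[:,1]>-40)&(W[:,1]<80)&(W[:,2]>a)&(W[:,2]<a+10)]
    if len(Q): print(a,len(Q),np.median(Q,0))
E
```

```text
time_s: 19.9
ee_pos: [599.7, 35.9, 110.6]
tcp_rot: [0.738, 0.675, 0.001, 0.002]
contact_force: [-2.7, -0.3, 12.2]
grip_width: 15.3
grasp_force: 79.7
  turn 0.0 q6 0.03 ee [599.7  35.9 110.6] yaw 84.9 t 19.9 F [-2.7 -0.3 12.2] w 15.3
79.72300171852112
5 7 [607.4   3.2  10.8]
25 11 [604.7   8.6  30.1]
45 18 [605.6  14.2  50.5]
65 20 [606.1  18.2  71.3]
85 16 [606.3  21.4  89.2]
105 7 [593.1  46.2 114.1]
```

View pics/lay1.png

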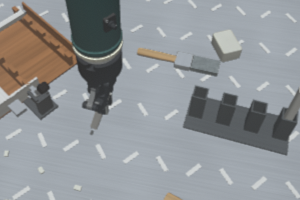

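```bash
python3 -m jog '[[1,11,0,4,0],[1,21.6,0,8,0],[1,32,0,13.5,0],[1,42,0,20,0],[1,51,0,27,0],[1,60,0,35,0],[1,67.5,0,44,0],[1,75,0,53,0],[1,81,0,63,0],[1,86.5,0,73,0],[1,91,0,84,0],[1,94.5,0,95,0]]' 22
python3 - <<'E'
from h import *
np.set_printoptions(precision=1,suppress=True)
go()
c=ctrl.capture("scene"); cv2.imwrite("pics/lay2.png",cv2.resize(c["img"][150:300,200:400,::-1],(800,600)))
E
```

```text
time_s: 21.15
ee_pos: [608.2, 131.2, 13.7]
tcp_rot: [0.738, 0.675, 0.001, 0.001]
contact_force: [-0.7, 1.0, 5.0]
grip_width: 15.3
grasp_force: 76.0
  turn 0.0 q6 0.19 ee [608.2 131.2  13.7] yaw 84.9 t 21.15 F [-0.7  1.   5. ] w 15.3
```

View pics/lay2.png

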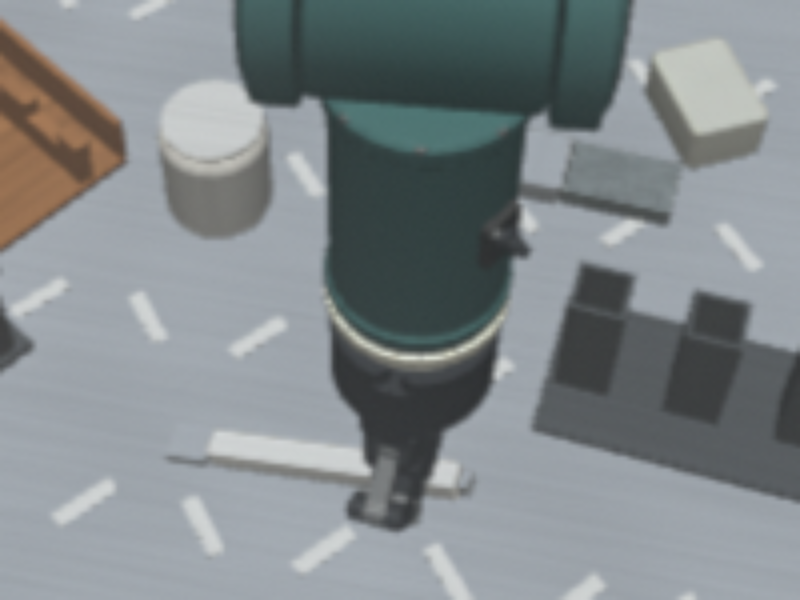

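The chisel lies almost flat, with its blade end at (190,445) and its head at (465,480). Lowering the rest of the way, releasing, then measuring.

```bash
python3 -m jog '[[1,2,0,5,0],[1,2,0,8,0],[0.6,2,0,8,0],[0.2,2,0,8,0],[-0.4,2,0,6,0],[-1,2,0,0,0],[-1,2,0,-40,0],[-1,-30,0,-90,0],[-1,-75,0,-140,0],[-1,-120,0,-180,0],[-1,-120,0,-180,0],[-1,-120,0,-180,0]]'
python3 flat.py 598 80
```

```text
time_s: 22.4
ee_pos: [598.7, 7.5, 197.3]
tcp_rot: [0.739, 0.674, 0.002, 0.004]
contact_force: [0.6, 0.3, -0.1]
grip_width: 85.7
grasp_force: 0.0
shank rect ((603.4412841796875, 85.26118469238281), (166.01956176757812, 20.57328987121582), 84.99327850341797)
angle -95.00802506461667 ends [610.6 166.8] [596.3   3.1] len 166.0896010676141 n 3494 low side 72.41886548151113 34 ztop [11.9 16.7 18.1]
  turn 0.0 q6 -0.01 ee [597.6   9.3 195. ] yaw 84.7 t 22.45 F [ 0.   0.6 -0.2] w 85.2
```

Run:
```python
from h import *
go([603.6,84.5,6],yaw=85)
```

```text
d [ 75.4  -1.8 189. ]
  turn -0.004 q6 -0.01 ee [597.6   9.3 195. ] yaw 84.7 t 22.45 F [ 0.   0.6 -0.2] w 85.2
```

```bash
python3 -m jog '[[-1,40,-2,40,0],[-1,75,-2,80,0],[-1,75,-2,120,0],[-1,75,-2,160,0],[-1,75,-2,183,0],[-1,75,-2,189,0],[-1,75,-2,189,0],[1,75,-2,189,0],[1,75,-2,189,0],[1,75,-2,189,0],[1,75,-2,189,0],[1,75,-2,189,0]]' 90
python3 -m jog '[[1,0,0,0,0],[1,0,0,-20,0],[1,0,0,-60,0],[1,0,0,-110,0],[1,0,0,-120,0],[1,0,0,-120,0]]'
python3 - <<'E'
from h import *
go(w("tray",(0,-28,130)),yaw=146.6)
E
```

```text
time_s: 23.65
ee_pos: [601.7, 85.7, 4.5]
tcp_rot: [0.738, 0.675, 0.001, 0.001]
contact_force: [-5.2, -0.1, 18.0]
grip_width: 13.4
grasp_force: 89.1
time_s: 24.25
ee_pos: [602.4, 85.9, 125.6]
tcp_rot: [0.738, 0.675, 0.002, 0.002]
contact_force: [-0.2, -0.2, -2.7]
grip_width: 13.4
grasp_force: 88.6
  d [-356.6 -154.7   -5.4]
  turn -1.077 q6 0.12 ee [602.4  85.9 125.6] yaw 84.9 t 24.25 F [-0.2 -0.2 -2.7] w 13.4
```

```bash
python3 -m jog '[[1,-20,-8,-5,-0.08],[1,-52,-22,-15,-0.18],[1,-87,-37,-20,-0.28],[1,-122,-52,-20,-0.38],[1,-157,-67,-20,-0.48],[1,-192,-82,-20,-0.58],[1,-227,-97,-20,-0.68],[1,-262,-112,-20,-0.78],[1,-297,-127,-20,-0.88],[1,-330,-142,-20,-0.98],[1,-350,-151,-12,-1.077],[1,-356,-154,-5,-1.077]]'
cat > hold.py <<'E'
from h import *
import sys
np.set_printoptions(precision=1,suppress=True); Y=float(sys.argv[1])
go(w("tray",(0,Y,130)),w("tray",(0,Y,33)),yaw=146.6)
for cam in ["scene","top","wrist"]:
    c=ctrl.capture(cam);T=inv("tray",cloud(c).reshape(-1,3))
    zs=T[(abs(T[:,0])<110)&(abs(T[:,1]-Y)<16)&(T[:,2]>112)&(T[:,2]<155)]
    for lo,hi in((-110,-25),(25,110)):
        Q=zs[(zs[:,0]>lo)&(zs[:,0]<hi)]
        if len(Q)>5: print(cam,len(Q),Q.min(0),np.median(Q,0),Q.max(0))
E
python3 -m jog '[[1,0,0,0,0],[1,0,0,0,0]]'; python3 hold.py -28
```

```text
time_s: 25.45
ee_pos: [413.5, -256.0, 126.3]
tcp_rot: [0.288, 0.958, 0.0, -0.002]
contact_force: [0.2, -0.2, -2.3]
grip_width: 13.6
grasp_force: 88.5
time_s: 25.65
ee_pos: [415.2, -253.7, 127.2]
tcp_rot: [0.288, 0.958, 0.001, -0.001]
contact_force: [-0.6, 0.6, -2.2]
grip_width: 13.1
grasp_force: 88.5
  d [-2.2 -0.8 -2.8]
  d [-2.5 -0.9 94.2]
  turn -0.002 q6 -1.68 ee [ 415.2 -253.7  127.2] yaw 146.5 t 25.65 F [-0.6  0.6 -2.2] w 13.1
scene 223 [-87.9 -33.7 120.9] [-55.2 -20.1 135.9] [-25.3 -15.3 140.5]
scene 241 [ 25.1 -38.3 121.8] [ 52.9 -21.  133.3] [ 81.3 -14.4 140. ]
top 264 [-87.9 -36.5 125.7] [-55.7 -26.6 138.2] [-25.3 -19.7 143.3]
top 129 [ 43.  -38.9 125.2] [ 69.  -24.9 134.1] [ 82.5 -17.4 142.2]
wrist 6567 [-88.5 -35.  131.9] [-58.3 -26.8 140.2] [-25.  -18.9 142.7]
wrist 1326 [ 25.  -35.  136.9] [ 35.4 -27.  140.4] [ 48.2 -19.1 142.1]
```

```bash
python3 -m jog '[[1,-2,-1,0,0],[1,-2,-1,25,0],[1,-2,-1,50,0],[1,-2,-1,72,0],[1,-2,-1,84,0],[1,-2,-1,90,0],[1,-2,-1,93,0],[1,-2,-1,94,0],[1,-2,-1,94,0]]'
python3 -m jog '[[0.6,0,0,0,0],[0.2,0,0,0,0],[0.1,0,0,0,0],[0.1,0,0,0,0],[0.1,0,0,0,0],[0.1,0,0,-30,0],[0.1,0,0,-70,0],[0.1,0,0,-110,0],[0.1,0,0,-160,0],[0.1,0,0,-200,0]]'
cat > tray.py <<'E'
from h import *
np.set_printoptions(precision=1,suppress=True)
c=ctrl.capture("wrist"); T=inv("tray",cloud(c).reshape(-1,3))
for Y in (-84,-28,28,84):
    Q=T[(abs(T[:,0])<95)&(abs(T[:,1]-Y)<13)&(T[:,2]>41)&(T[:,2]<52)]
    print(Y,len(Q),*(np.percentile(Q,[2,50,98],0) if len(Q) else []))
cv2.imwrite("pics/tray_%.2f.png"%ctrl.read_state()['time_s'],cv2.resize(c["img"][:,:,::-1],(800,600)))
go(w("holder",(0,0,280)),yaw=84.6)
E
python3 tray.py
```

```text
time_s: 26.7
ee_pos: [417.4, -257.4, 34.9]
tcp_rot: [0.287, 0.958, -0.0, 0.001]
contact_force: [0.3, -0.1, -2.3]
grip_width: 13.6
grasp_force: 88.5
time_s: 27.7
ee_pos: [417.0, -257.1, 236.9]
tcp_rot: [0.287, 0.958, -0.0, 0.001]
contact_force: [1.1, -0.9, -0.7]
grip_width: 38.0
grasp_force: 0.0
-84 2720 [-80.  -91.5  41.5] [ -7.1 -83.   46.7] [ 79.1 -75.   48.4]
-28 2803 [-80.9 -37.1  41.5] [ -3.  -28.6  46.6] [ 94.3 -20.1  48.5]
28 7 [94.2 15.1 42.3] [94.3 15.8 45.3] [95.  16.8 48.4]
84 95 [93.7 71.5 41.5] [94.4 84.2 45.6] [94.9 96.5 50.4]
  d [230.5 520.1 -40.3]
  turn 1.082 q6 -1.68 ee [ 419.9 -259.4  242.9] yaw 146.6 t 27.75 F [ 1.6 -2.5  3.7] w 38.7
```

```bash
python3 -m jog '[[0.1,18,40,-10,0.1],[-0.5,36,80,-20,0.2],[-1,56,124,-30,0.3],[-1,76,168,-40,0.42],[-1,96,212,-40,0.55],[-1,116,256,-40,0.68],[-1,136,300,-40,0.81],[-1,156,344,-40,0.94],[-1,176,388,-40,1.08],[-1,196,432,-40,1.08],[-1,214,476,-40,1.08],[-1,230,520,-40,1.08]]'
python3 -m jog '[[-1,0,0,0,0],[-1,0,0,0,0]]'
python3 stand.py | grep -v top
python3 - <<'E'
from h import *
go(w("holder",(0.5,89.5,121)),yaw=84.6)
E
```

```text
time_s: 28.95
ee_pos: [506.8, 288.8, 274.0]
tcp_rot: [0.739, 0.674, -0.0, -0.0]
contact_force: [0.7, -0.7, 0.5]
grip_width: 85.6
grasp_force: 0.0
time_s: 29.15
ee_pos: [506.8, 287.6, 273.5]
tcp_rot: [0.738, 0.675, -0.001, -0.0]
contact_force: [0.4, -1.0, -0.5]
grip_width: 85.6
grasp_force: 0.0
wrist 90 (95, 115) 34 [[-6.3, 81.2], [-0.0, 81.8], [6.8, 83.1]]
wrist 90 (120, 140) 41 [[-6.0, 81.3], [0.2, 81.8], [6.8, 83.1]]
wrist 90 (145, 160) 41 [[-5.9, 81.3], [0.4, 81.8], [7.3, 82.9]]
wrist 90 (168, 182) 589 [[-6.6, 82.4], [-0.0, 88.8], [7.2, 96.3]]
scene 90 (95, 115) 63 [[-0.8, 82.1], [8.1, 87.8], [9.6, 96.9]]
scene 90 (120, 140) 70 [[-0.3, 82.1], [8.2, 88.2], [10.2, 96.9]]
scene 90 (145, 160) 57 [[-1.6, 82.2], [8.0, 88.1], [9.8, 97.1]]
scene 90 (168, 182) 57 [[-2.2, 84.7], [3.6, 89.7], [8.2, 95.7]]
  turn 0.0 q6 0.49 ee [506.8 285.4 274. ] yaw 84.7 t 29.3 F [-0.5 -0.4  0. ] w 85.6
  d [106.7   5.6 153. ]
  turn 0.001 q6 0.49 ee [506.8 285.4 274. ] yaw 84.7 t 29.3 F [-0.5 -0.4  0. ] w 85.6
```

```bash
python3 -m jog '[[-1,40,2,10,0],[-1,80,4,25,0],[-1,106.5,5.5,40,0],[-1,106.5,5.5,70,0],[-1,106.5,5.5,105,0],[-1,106.5,5.5,140,0],[-1,106.5,5.5,153,0],[-1,106.5,5.5,153,0],[1,106.5,5.5,153,0],[1,106.5,5.5,153,0],[1,106.5,5.5,153,0],[1,106.5,5.5,153,0]]' 80
python3 -m jog '[[1,0,0,0,0],[1,0,0,-10,0],[1,0,0,-30,0],[1,0,0,-50,0],[1,0,0,-70,0],[1,0,0,-90,0],[1,0,0,-115,0],[1,0,0,-125,0],[1,0,0,-125,0]]'
python3 - <<'E'
from h import *
np.set_printoptions(precision=1,suppress=True)
for n in("scene","top"):
    H=inv("holder",cloud(ctrl.capture(n)).reshape(-1,3))
    Q=H[(abs(H[:,0])<25)&(abs(H[:,1]-90)<25)&(H[:,2]>88)&(H[:,2]<230)]; print(n,len(Q),np.percentile(Q,[2,50,98],0))
go([595,0,245],yaw=84.6)
E
```

```text
time_s: 30.5
ee_pos: [523.2, 392.7, 122.7]
tcp_rot: [0.739, 0.674, 0.001, 0.0]
contact_force: [-0.6, -0.6, 0.6]
grip_width: 28.3
grasp_force: 0.0
time_s: 31.4
ee_pos: [523.3, 392.9, 248.2]
tcp_rot: [0.739, 0.674, 0.002, 0.0]
contact_force: [0.2, 1.0, -3.6]
grip_width: 15.0
grasp_force: 78.3
scene 409 [[ -3.6  82.5 133.7]
 [  9.2  88.1 184.8]
 [ 13.   97.7 228.2]]
top 200 [[ -9.6  78.7 131.6]
 [ -2.1  80.9 178.6]
 [ 10.6  92.  226.9]]
  d [-383.6  108.7    0.6]
  turn 0.002 q6 0.63 ee [522.  391.9 245.5] yaw 84.7 t 31.5 F [-1.3 -0.2 -3.6] w 15.0
```

```bash
python3 -m jog '[[1,-30,5,0,0],[1,-72,15,0,0],[1,-116,30,0,0],[1,-160,45,0,0],[1,-204,60,0,0],[1,-248,75,0,0],[1,-292,90,0,0],[1,-334,104,15,0],[1,-368,109,45,0],[1,-383.5,109,80,0],[1,-383.5,109,105,0],[1,-383.5,109,125,0]]'
python3 -m jog '[[1,0,0,2,0],[1,0,0,3,0],[1,0,0,3,0]]' 40
python3 - <<'E'
from h import *
go([595,0,118])
E
```

```text
time_s: 32.7
ee_pos: [593.4, -0.4, 117.8]
tcp_rot: [0.739, 0.673, -0.002, -0.002]
contact_force: [-0.6, -0.1, -2.8]
grip_width: 15.0
grasp_force: 78.2
time_s: 33.0
ee_pos: [595.3, 0.6, 117.8]
tcp_rot: [0.739, 0.674, -0.0, -0.001]
contact_force: [-0.0, -0.5, -3.8]
grip_width: 15.2
grasp_force: 74.7
  d [-0.6 -0.2 -0.2]
  turn 0.0 q6 -0.02 ee [595.3   0.6 117.8] yaw 84.7 t 33.0 F [-0.  -0.5 -3.8] w 15.2
```

```bash
python3 -m jog '[[1,0,0,2,0],[1,3,0,4,0],[1,7,0,5,0],[1,12,0,5.5,0],[1,18,0,6.2,0],[1,24,0,7,0],[1,30,0,8.5,0],[1,36,0,10,0]]' 40
python3 - <<'E'
from h import *
np.set_printoptions(precision=1,suppress=True)
go()
W=cloud(ctrl.capture("scene")).reshape(-1,3)
for a in range(5,110,20):
    Q=W[(abs(W[:,0]-598)<16)&(W[:,1]>-40)&(W[:,1]<80)&(W[:,2]>a)&(W[:,2]<a+10)]
    if len(Q): print(a,len(Q),np.median(Q,0))
E
```

```text
time_s: 33.8
ee_pos: [599.9, 35.9, 111.2]
tcp_rot: [0.739, 0.674, 0.0, 0.001]
contact_force: [-4.4, -0.3, 18.6]
grip_width: 14.8
grasp_force: 78.0
  turn 0.0 q6 0.04 ee [599.9  35.9 111.2] yaw 84.8 t 33.8 F [-4.4 -0.3 18.6] w 14.8
5 13 [607.1   1.2   9.2]
25 20 [604.8   8.5  29.7]
45 19 [605.7  13.5  50.5]
65 19 [605.6  17.2  69.4]
85 17 [606.5  24.5  89.6]
105 4 [592.1  43.6 110.9]
```

```bash
python3 -m jog '[[1,11,0,4,0],[1,21.6,0,8,0],[1,32,0,13.5,0],[1,42,0,20,0],[1,51,0,27,0],[1,60,0,35,0],[1,67.5,0,44,0],[1,75,0,53,0],[1,81,0,63,0],[1,86.5,0,73,0],[1,91,0,84,0],[1,94.5,0,95,0]]' 22
python3 -m jog '[[1,2,0,5,0],[1,2,0,8,0],[0.6,2,0,8,0],[0.2,2,0,8,0],[-0.4,2,0,6,0],[-1,2,0,0,0],[-1,2,0,-40,0],[-1,-30,0,-90,0],[-1,-75,0,-140,0],[-1,-120,0,-180,0],[-1,-120,0,-180,0],[-1,-120,0,-180,0]]'
python3 flat.py 598 80
```

```text
time_s: 35.05
ee_pos: [608.9, 132.0, 14.6]
tcp_rot: [0.739, 0.674, 0.001, 0.0]
contact_force: [-0.7, 3.5, 5.8]
grip_width: 15.0
grasp_force: 72.8
time_s: 36.25
ee_pos: [599.5, 7.2, 198.4]
tcp_rot: [0.74, 0.673, 0.002, 0.004]
contact_force: [1.0, -0.1, -0.2]
grip_width: 85.4
grasp_force: 0.0
shank rect ((603.8419189453125, 86.12635040283203), (163.2263641357422, 20.380966186523438), 84.61570739746094)
angle -95.43364103641811 ends [611.8 166.1] [596.5   5.4] len 163.23187170269705 n 3545 low side 61.19768910915488 8 ztop [14.4 16.6 18.2]
  turn 0.0 q6 -0.01 ee [598.2   9.1 196.1] yaw 84.6 t 36.3 F [-0.7 -0.4 -0.6] w 85.3
```

```bash
python3 - <<'E'
from h import *
go([603.8,84,6.5],yaw=84.6)
E
python3 -m jog '[[-1,40,-2,40,0],[-1,75,-2,80,0],[-1,75,-2,120,0],[-1,75,-2,160,0],[-1,75,-2,183,0],[-1,75,-2,190,0],[-1,75,-2,190,0],[1,75,-2,190,0],[1,75,-2,190,0],[1,75,-2,190,0],[1,75,-2,190,0],[1,75,-2,190,0]]' 90
python3 -m jog '[[1,0,0,0,0],[1,0,0,-20,0],[1,0,0,-60,0],[1,0,0,-110,0],[1,0,0,-120,0],[1,0,0,-120,0]]'
python3 - <<'E'
from h import *
go(w("tray",(0,28,130)),yaw=146.6)
E
```

```text
d [ 75.1  -2.5 189.6]
  turn -0.001 q6 -0.01 ee [598.2   9.1 196.1] yaw 84.6 t 36.3 F [-0.7 -0.4 -0.6] w 85.3
time_s: 37.5
ee_pos: [602.7, 85.7, 4.6]
tcp_rot: [0.739, 0.674, 0.001, 0.001]
contact_force: [-5.9, -0.1, 17.8]
grip_width: 13.0
grasp_force: 89.2
time_s: 38.1
ee_pos: [603.2, 85.7, 125.5]
tcp_rot: [0.739, 0.674, 0.002, 0.001]
contact_force: [0.1, -0.0, -2.9]
grip_width: 12.7
grasp_force: 88.8
  d [-307.6 -128.1   -5.3]
  turn -1.08 q6 0.12 ee [603.2  85.7 125.5] yaw 84.7 t 38.1 F [ 0.1 -0.  -2.9] w 12.7
```

```bash
python3 -m jog '[[1,-20,-8,-5,-0.08],[1,-48,-20,-15,-0.18],[1,-78,-33,-20,-0.28],[1,-108,-45,-20,-0.38],[1,-138,-58,-20,-0.48],[1,-168,-70,-20,-0.58],[1,-198,-83,-20,-0.68],[1,-228,-95,-20,-0.78],[1,-258,-108,-20,-0.88],[1,-286,-119,-20,-0.98],[1,-303,-126,-12,-1.08],[1,-307.5,-128,-5,-1.08]]'
python3 -m jog '[[1,0,0,0,0],[1,0,0,0,0]]'; python3 hold.py 28
```

```text
time_s: 39.3
ee_pos: [443.7, -209.4, 126.2]
tcp_rot: [0.288, 0.958, 0.0, -0.002]
contact_force: [0.1, 0.1, -3.1]
grip_width: 13.4
grasp_force: 88.7
time_s: 39.5
ee_pos: [445.3, -207.5, 127.2]
tcp_rot: [0.288, 0.958, 0.001, -0.001]
contact_force: [-0.2, 0.1, -2.7]
grip_width: 13.4
grasp_force: 88.7
  d [-2.5  0.1 -2.8]
  d [-2.7  0.  94.2]
  turn -0.002 q6 -1.56 ee [ 445.3 -207.5  127.2] yaw 146.5 t 39.5 F [-0.2  0.1 -2.7] w 13.4
scene 231 [-90.1  21.4 121.7] [-57.2  35.1 135.8] [-25.6  39.2 140.9]
scene 271 [ 25.   16.5 122.1] [ 55.3  34.4 135.2] [ 79.1  41.4 140.9]
top 261 [-90.2  18.7 124. ] [-56.8  28.1 137.8] [-25.2  35.4 142.4]
top 40 [ 56.2  29.1 122.8] [ 70.6  35.2 136.2] [ 80.8  37.2 139.2]
wrist 6814 [-90.3  20.2 132.6] [-59.5  28.4 140.2] [-25.   36.3 142.7]
wrist 1330 [ 25.   17.7 125.5] [ 35.6  28.  140.3] [ 56.8  38.6 142.4]
```

```bash
python3 -m jog '[[1,-4,0,0,0],[1,-4,0,25,0],[1,-4,0,50,0],[1,-4,0,72,0],[1,-4,0,84,0],[1,-4,0,90,0],[1,-4,0,93,0],[1,-4,0,94,0],[1,-4,0,94,0]]'
python3 -m jog '[[0.6,0,0,0,0],[0.2,0,0,0,0],[0.1,0,0,0,0],[0.1,0,0,0,0],[0.1,0,0,0,0],[0.1,0,0,-30,0],[0.1,0,0,-70,0],[0.1,0,0,-110,0],[0.1,30,0,-150,0],[0.1,50,0,-200,0],[0.1,50,0,-200,0]]'
python3 tray.py; ls pics | tail -3
python3 - <<'E'
from h import *
go(w("tray",(185,0,200)),w("tray",(185,0,71)),yaw=146.6)
E
```

```text
time_s: 40.55
ee_pos: [449.9, -211.2, 34.9]
tcp_rot: [0.287, 0.958, -0.0, 0.001]
contact_force: [0.1, -0.4, -2.9]
grip_width: 13.3
grasp_force: 88.7
time_s: 41.65
ee_pos: [408.3, -183.6, 239.4]
tcp_rot: [0.287, 0.958, -0.001, 0.004]
contact_force: [0.0, -0.5, -0.5]
grip_width: 38.7
grasp_force: 0.0
-84 2545 [-80.3 -92.2  41.4] [ -5.  -82.5  46.6] [ 85.2 -75.4  48.5]
-28 1820 [-82.2 -36.4  42.6] [-28.1 -28.2  46.8] [ 33.3 -20.9  48.6]
28 2536 [-81.3  18.3  43.5] [-2.6 27.1 46.6] [94.3 35.9 48.5]
84 23 [93.9 71.3 41.5] [94.6 73.7 46.4] [95.  76.2 49.6]
  d [179.4 463.4 -43.4]
  turn 1.082 q6 -1.57 ee [ 408.4 -183.8  237.7] yaw 146.6 t 41.7 F [-0.3 -0.8  0.3] w 38.2
tray_27.75.png
tray_41.70.png
w1.png
  d [-231.   -27.5   39.2]
  d [-230.2  -27.5  168.2]
  turn 0.0 q6 -1.57 ee [ 408.4 -183.8  237.7] yaw 146.6 t 41.7 F [-0.3 -0.8  0.3] w 38.2
```

View pics/tray_41.70.png

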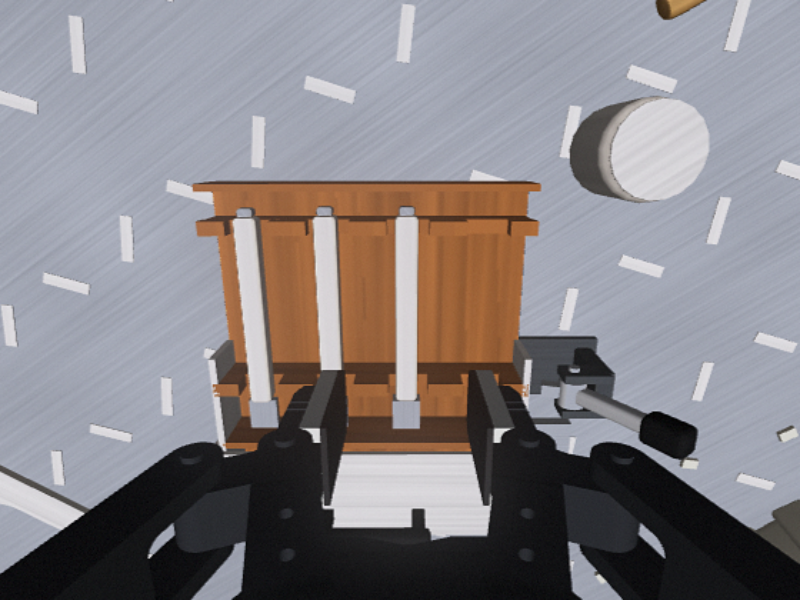

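```bash
python3 -m jog '[[1,-40,-5,0,0],[1,-85,-10,0,0],[1,-130,-15,10,0],[1,-175,-20,20,0],[1,-215,-27,35,0],[1,-230,-27.5,70,0],[1,-230,-27.5,105,0],[1,-230,-27.5,140,0],[1,-230,-27.5,162,0],[1,-230,-27.5,168,0],[1,-230,-27.5,168,0]]' 60
python3 - <<'E'
from h import *
go(w("tray",(185,0,71)),w("tray",(103,0,71)),yaw=146.6)
E
```

```text
time_s: 42.8
ee_pos: [583.5, -332.2, 64.1]
tcp_rot: [0.287, 0.958, 0.001, -0.002]
contact_force: [0.1, -0.4, -0.2]
grip_width: 0.2
grasp_force: 0.0
  d [-3.5  0.1 -6.9]
  d [78.5  0.1 -6.6]
  turn 0.0 q6 -1.61 ee [ 583.5 -332.2   64.1] yaw 146.6 t 42.8 F [ 0.1 -0.4 -0.2] w 0.2
```

The view shows all three chisels in slots of their own, with heads at (246,212), (325,210) and (407,210), blades towards the guard, and the lever freed at (670,435). Sliding the guard shut.

```bash
python3 -m jog '[[1,0,0,-6,0],[1,8,0,-6,0],[1,17,0,-6,0],[1,26,0,-6,0],[1,35,0,-6,0],[1,44,0,-6,0],[1,53,0,-6,0],[1,62,0,-6,0],[1,70,0,-6,0],[1,75,0,-6,0],[1,78,0,-6,0],[1,79,0,-6,0]]'
python3 - <<'E'
from h import *
go(w("tray",(103,0,71)),yaw=146.6)
W=cloud(ctrl.capture("scene")).reshape(-1,3);T=inv("tray",W)
Q=T[(T[:,0]>0)&(T[:,0]<240)&(abs(T[:,1]+80)<25)&(T[:,2]>52)&(T[:,2]<60)]; print(len(Q),np.percentile(Q,[3,50,97],0).round(1))
E
```

```text
time_s: 44.0
ee_pos: [518.0, -289.1, 72.1]
tcp_rot: [0.287, 0.958, 0.0, -0.0]
contact_force: [1.6, -1.9, 1.0]
grip_width: -0.0
grasp_force: 1.0
  d [0.1 0.1 1.1]
  turn 0.0 q6 -1.61 ee [ 518.  -289.1   72.1] yaw 146.6 t 44.0 F [ 1.6 -1.9  1. ] w -0.0
200 [[  31.4 -103.    52.9]
 [  46.9  -76.7   55.3]
 [ 104.6  -56.3   57.6]]
```

```bash
python3 -m jog '[[1,1,0,0,0],[1,2,0,0,0],[1,3,0,0,0],[1,3,0,0,0]]'
python3 - <<'E'
from h import *
go(w("tray",(112,0,71)),w("tray",(112,0,165)),w("tray",(50,245,165)),w("tray",(50,245,95)),w("tray",(50,138,95)),yaw=146.6)
E
```

```text
time_s: 44.45
ee_pos: [517.4, -288.7, 72.2]
tcp_rot: [0.287, 0.958, -0.0, 0.001]
contact_force: [4.9, -2.9, -4.5]
grip_width: 0.2
grasp_force: 3.0
  d [-9.7  0.1  1.2]
  d [ -9.9   0.2 -92.8]
  d [ 52.1 245.2 -92.9]
  d [ 52.3 245.1 -22.9]
  d [ 52.3 138.1 -22.9]
  turn -0.0 q6 -1.61 ee [ 517.4 -288.7   72.2] yaw 146.6 t 44.45 F [ 4.9 -2.9 -4.5] w 0.2
```

```bash
python3 -m jog '[[1,-10,0,0,0],[1,-10,0,-40,0],[1,-10,0,-80,0],[1,0,20,-95,0],[1,15,65,-95,0],[1,30,110,-95,0],[1,45,155,-95,0],[1,52,200,-95,0],[1,52,245,-95,0],[1,52,245,-70,0],[1,52,245,-40,0],[1,52,245,-23,0]]'
python3 -m jog '[[1,0,0,0,0],[1,0,-15,0,0],[1,0,-30,0,0],[1,0,-45,0,0],[1,0,-60,0,0],[1,0,-75,0,0],[1,0,-88,0,0],[1,0,-97,0,0],[1,0,-103,0,0],[1,0,-106,0,0],[1,0,-108,0,0],[1,0,-108,0,0]]'
python3 - <<'E'
from h import *
go(w("tray",(50,138,95)))
E
```

```text
time_s: 45.65
ee_pos: [605.8, -53.5, 93.0]
tcp_rot: [0.287, 0.958, -0.0, -0.002]
contact_force: [0.1, -0.2, -0.6]
grip_width: 0.1
grasp_force: 0.0
time_s: 46.85
ee_pos: [547.5, -144.8, 95.0]
tcp_rot: [0.287, 0.958, -0.0, -0.001]
contact_force: [-0.6, 0.4, 0.1]
grip_width: -0.2
grasp_force: 0.0
  d [-1.7  1.4 -0. ]
  turn 0.0 q6 -1.37 ee [ 547.5 -144.8   95. ] yaw 146.6 t 46.85 F [-0.6  0.4  0.1] w -0.2
```

Back off and check both joints and the chisels.

```bash
python3 -m jog '[[1,0,30,-10,0],[1,0,60,-40,0],[1,0,60,-80,0],[1,0,60,-120,0],[0,30,30,-160,0],[0,80,-10,-200,0],[0,120,-50,-225,0],[0,165,-90,-225,0],[0,165,-130,-225,0],[0,165,-130,-225,0],[0,165,-130,-225,0],[0,165,-130,-225,0]]'
python3 - <<'E'
from h import *
np.set_printoptions(precision=1,suppress=True)
for cam in("wrist","scene","top"):
    c=ctrl.capture(cam)
    if cam=="wrist": cv2.imwrite("pics/end.png",cv2.resize(c["img"][:,:,::-1],(800,600)))
    T=inv("tray",cloud(c).reshape(-1,3))
    for n,x,y,z in(("lever",(36,64),(70,230),(72,140)),("plate",(0,240),(-105,-55),(52,60)),("handle",(60,200),(-45,45),(80,93))):
        Q=T[(T[:,0]>x[0])&(T[:,0]<x[1])&(T[:,1]>y[0])&(T[:,1]<y[1])&(T[:,2]>z[0])&(T[:,2]<z[1])]
        if len(Q)>5: print(cam,n,len(Q),np.percentile(Q,[2,50,98],0).tolist())
go()
E
```

```text
time_s: 48.05
ee_pos: [338.6, -162.7, 320.6]
tcp_rot: [0.288, 0.958, 0.0, 0.0]
contact_force: [-0.3, 0.2, -0.1]
grip_width: 42.6
grasp_force: 0.0
wrist lever 36 [[42.59427484724825, 129.78439320137304, 72.18767224679954], [43.6546478434053, 135.77099990585396, 75.81169551677098], [47.14683557108094, 141.91006237221865, 80.38343144456141]]
wrist plate 175 [[43.56623414760345, -66.55443020734413, 55.49986347904236], [88.02375804118957, -58.8575029519445, 57.057750922532165], [104.39490258482023, -55.132083486809925, 58.641975551548164]]
wrist handle 830 [[76.84410074179485, -41.6194443749555, 81.5764988743682], [80.94014178487457, 0.6515132952486671, 88.2477038427875], [89.76477377642578, 42.63088724497028, 90.29805323405404]]
scene lever 243 [[41.05240820299617, 99.93093006959997, 73.26324602924203], [50.98124335792787, 119.87373366505972, 106.54926669836878], [59.112179005749596, 141.30230020879355, 122.71248160397367]]
scene plate 456 [[31.154611801436168, -103.97619438810645, 52.81791041796404], [65.62525500872056, -80.33483096087258, 55.36286187972138], [103.99905114572037, -56.60
[... 211 characters left out ...]
89.46105447847732]]
top lever 187 [[40.00907753320842, 92.82152223865785, 73.3110048755941], [47.67231927436389, 112.10827966637753, 112.52363440258335], [58.050922598137596, 138.44018609597384, 123.89590789724096]]
top plate 702 [[31.042520635254633, -103.82206158542934, 52.5693841649023], [67.37818243130565, -79.82317161385612, 55.756420754035105], [103.59394651718118, -55.821630065186056, 59.22984709273358]]
top handle 264 [[77.86488520839775, -42.94620901403366, 81.31665543259406], [83.59436517139541, -0.18320814153015202, 86.86628653367774], [91.21204727727398, 42.34899443423099, 90.17666559874559]]
  turn 0.0 q6 -1.62 ee [ 339.5 -162.1  320.1] yaw 146.7 t 48.2 F [-0.   0.2 -1.4] w 42.5
```

View pics/end.png

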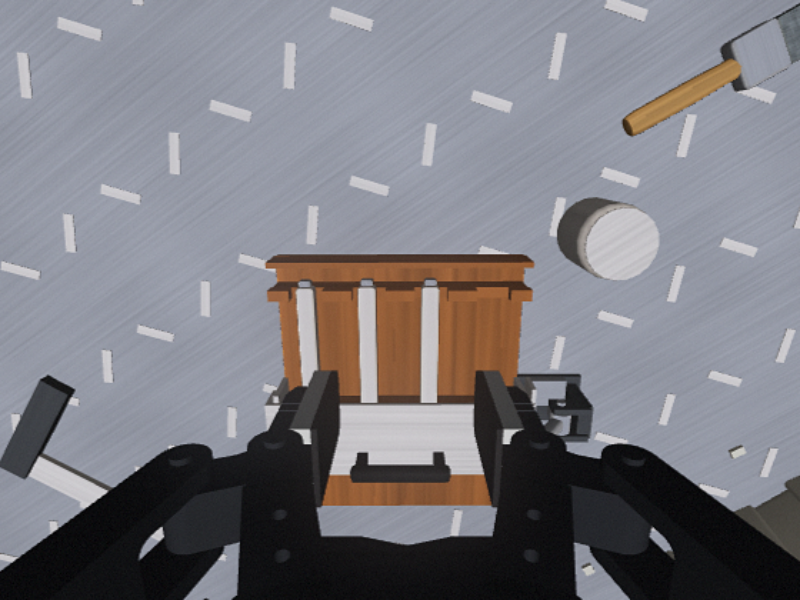

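Run:
```python
from h import *
np.set_printoptions(precision=1,suppress=True)
def f(c):
    T=inv("tray",cloud(c).reshape(-1,3))
    Q=T[(abs(T[:,0]-50)<13)&(T[:,1]>70)&(T[:,1]<180)&(T[:,2]>72)&(T[:,2]<140)]
    q=Q[Q[:,2]>95]; print(len(Q),np.percentile(Q,[0,2,50,98,100],0)[:,1:].tolist()); k=np.polyfit(Q[:,2],Q[:,1],1); print("slope",np.arctan(-k[0]))
for n in("top","scene"):
    f(dict(np.load("c_%s.npz"%n))); f(ctrl.capture(n))
```

```text
186 [[90.11851480197922, 72.50084610877201], [91.39244872390833, 75.0783943467915], [110.64044464248384, 111.82295019361848], [136.1421080552337, 122.38908790493818], [139.02265562151985, 125.40031571810623]]
slope 0.6456494062823023
185 [[91.45254533838809, 72.11093735722841], [92.64088008855788, 73.58503119871956], [111.48148969284924, 112.22063639706936], [138.4986518963313, 124.39300931979906], [140.24668010531698, 126.00499783936709]]
slope 0.6227305051452464
243 [[93.53269417986894, 72.22453787054823], [98.1868477297339, 73.3944241356419], [118.98781477819963, 105.81780704473533], [140.4476406616262, 122.41229783512497], [143.82850974114885, 123.85880146488232]]
slope 0.5811574310117475
241 [[94.78015554570737, 72.30752957484118], [99.49631739908921, 73.48718338953302], [119.47212376920109, 106.0910016195581], [140.43872198668788, 122.48738763866426], [143.4080374669367, 123.8654688781953]]
slope 0.5703651923583829
```

Run:
```python
from h import *
go(w("tray",(50,168,180)),w("tray",(50,168,95)),w("tray",(50,132,95)))
```

```text
d [-166.3  160.1  139.9]
  d [-166.4  160.1  224.9]
  d [-166.3  124.1  224.9]
  turn 0.0 q6 -1.62 ee [ 339.4 -162.1  320. ] yaw 146.7 t 48.3 F [-0.5  0.4 -0.5] w 42.7
```

```bash
python3 -m jog '[[1,-40,40,10,0],[1,-85,85,40,0],[1,-130,125,80,0],[1,-166,160,115,0],[1,-166,160,150,0],[1,-166,160,185,0],[1,-166,160,215,0],[1,-166,160,225,0],[1,-166,160,225,0],[1,-166,145,225,0],[1,-166,135,225,0],[1,-166,131,225,0]]' 
python3 -m jog '[[1,0,-2,0,0],[1,0,-4,0,0],[1,0,-5,0,0],[1,0,-5,0,0]]'
python3 -m jog '[[1,0,-2,0,0],[1,0,-4,0,0],[1,0,-4,0,0]]'
python3 - <<'E'
from h import *
go(w("tray",(50,132,95)))
E
```

```text
time_s: 49.5
ee_pos: [549.5, -146.4, 97.5]
tcp_rot: [0.288, 0.958, -0.0, 0.002]
contact_force: [0.6, -0.2, 0.9]
grip_width: 0.1
grasp_force: 0.0
time_s: 49.9
ee_pos: [547.0, -148.8, 95.6]
tcp_rot: [0.287, 0.958, -0.0, 0.0]
contact_force: [-0.1, -0.2, 1.4]
grip_width: -0.0
grasp_force: 0.5
time_s: 50.2
ee_pos: [545.6, -150.5, 95.4]
tcp_rot: [0.288, 0.958, 0.002, 0.001]
contact_force: [4.4, 5.8, 1.2]
grip_width: -0.1
grasp_force: 3.4
  d [-0.2  1.3  0.4]
  turn 0.0 q6 -1.38 ee [ 545.6 -150.5   95.4] yaw 146.6 t 50.2 F [4.4 5.8 1.2] w -0.1
```

```bash
python3 -m jog '[[1,0,20,0,0],[1,0,35,-20,0],[1,0,45,-60,0],[1,0,45,-105,0],[1,0,45,-150,0],[1,0,45,-170,0],[1,0,45,-170,0],[1,0,45,-170,0]]'
python3 - <<'E'
from h import *
c=ctrl.capture("scene"); T=inv("tray",cloud(c).reshape(-1,3))
Q=T[(abs(T[:,0]-50)<13)&(T[:,1]>70)&(T[:,1]<180)&(T[:,2]>72)&(T[:,2]<140)]
print(np.percentile(Q,[0,2,50,98,100],0)[:,1:].round(1).tolist())
Q=T[(T[:,0]>0)&(T[:,0]<240)&(abs(T[:,1]+80)<25)&(T[:,2]>52)&(T[:,2]<60)]; print(np.percentile(Q,[3,97],0).round(1))
print(ctrl.sign_off())
E
```

```text
time_s: 51.0
ee_pos: [568.7, -114.4, 264.9]
tcp_rot: [0.287, 0.958, -0.0, -0.0]
contact_force: [-0.2, 0.1, -0.4]
grip_width: 0.2
grasp_force: 0.0
[[92.6, 72.5], [94.6, 74.4], [116.2, 104.0], [137.8, 120.3], [139.5, 121.1]]
[[  31.3 -103.2   53. ]
 [ 103.3  -56.6   57.7]]
the job is handed in; nothing more can be done
None
```

The job is done and handed in at about 51 s: all three chisels lie flat in slots of their own with cutting ends towards the guard, the guard is fully shut, the lever is back at its locked stop, and the brush and tin were left alone; sign-off gave no verdict.

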